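# Tip the spoiled medals through the spring flap of the scrap box

## Robot

A 6-joint arm with a two-finger parallel gripper is mounted at the origin on the work surface. World frame = base frame: x ahead of the robot, y to its left, z up, the work surface at z = 0. Lengths are in m, angles in rad, forces in N, time in s.
With the tool pointing down it reaches from about 0.35 to 0.85 m from the base axis. Payload 8.1 kg.
Tool frame: the origin (TCP) lies on the centre line of the jaws, within the pads' length; the fingertips stand robot.finger_overhang ahead of it and the grasp point (between the pads) lies 5 mm behind it (robot.finger_overhang is the distance from the TCP to the fingertips, in m); z points along the fingers, y is the direction in which the jaws open and shut (so a half turn about z gives the same grasp; the last joint's range is limited). The gripper opens to 93 mm and grips with 3 to 60 N. Pads are 15 mm wide; open, the fingers measure 128 mm over their backs; the gripper's body (75 mm by 188 mm) begins 65 mm behind the grasp point.
Start: joints at [-1.186, 0.13, 1.488, -0, 1.523, -0.085], TCP at [0.272, -0.535, 0.233] pointing down, gripper open.
Joint ranges: [-2.96, 2.96], [-0.89, 2.26], [0.02, 2.5], [-1.34, 4.48], [0, 2.73], [-2.66, 2.66]. Speed limits (rad/s): [2.39, 2.39, 2.79, 3.14, 3.14, 3.14].

## Interface

Orientations are given as a rotation vector (axis times angle).
In Python, from plant import robot gives the robot as it stands. The module is installed in compiled form; this text tells all that it offers.
- The arm moves only by the tool carry_out, never from a script. Its argument "commands" is a list that holds one entry, the list of rows, each a list of 4 numbers: the shift along the tool's x, y, z in cm, then the turn about the tool's z in degrees. In form: [[[tx, ty, tz, roll], ...]]. A call has 1 to 20 rows; each row shifts and turns the commanded pose from where the row before left it, along the tool's axes as they then stand; what a row does not reach is not made up. A row lasts 1/12 s, in which the tool goes at most 41.7 mm and 7.16 degrees, less where a joint would pass 70% of its speed; a pose out of reach is approached as far as the arm can. A call is refused whole if a number of a shift passes 4.17 or a number of a turn 7.16, either way. A call with a gripper value outside its range is refused whole. "claw" is the finger opening in cm, from 0 to 9.3, set as the call begins (left out, the last holds). The fingers move at their own pace and stop on an object; "grip_force" is the grip in N (left out, the last holds). Time passes only in rows, so rows that do not move let the fingers close. It gives the time, the measured TCP pose, the force and the opening at its end, in the units of the state.
- robot.read_state(): the state, without advancing time (a new reading comes with each control period).
- robot.read_camera(name): name is "side" or "top"; returns the picture (400x640x3 uint8, red, green, blue); there is no depth.
- robot.camera_params(name): a dict with "mtx" (3x3 intrinsics, pixels), "dist_coeffs" ([k1, k2, p1, p2, k3] as OpenCV has them; the pictures are not rectified), "R" (3x3) and "t" (3): a world point X has camera coordinates R X + t. Camera axes: x right, y down, z forward; pixel columns grow to the right and rows downward; lengths in m; the calibration is good to about 2 mm. A picture is of the moment at which its call begins. camera_params takes no time and is no camera call.
- robot.close_job(): hands the job in, once; it reports no verdict.
The state is a dict: "t": time; "q": joint angles; "dq": joint speeds; "joint_torque": joint torques, N m; "tool_pos": TCP position; "orientation": TCP orientation; "force": force on the tool from outside, world axes, zero at the start; "wrist_torque": the same for the moment, N m; "opening": finger opening in m.
Only numpy, scipy, OpenCV 4.12 (cv2) and the standard library are available. Lean on these libraries where they do the work, as an engineer would, in place of code of your own. Each camera call takes 0.05 s, during which the arm holds its last target.

## Task

Two spoiled medals lie in one of the two hand scoops. Take that scoop by its handle, push the spring flap of the scrap box open with the scoop's lip and tip both medals through it into the box. Then stand the scoop back on the table, right way up, and let go of it.

Things in the scene. Friction and masses are not known exactly. Their poses are not given: they have to be found in the camera images.
- scoop: Loaded steel hand scoop, about 0.3 kg, mm: 135 long, 56 wide (inside 50), 3 thick, walls 25 high; lip end open. Origin: middle of the lip edge, underside; x from lip to back, z up. Wooden upright handle centred at x=115, y=0: 30 along x, 16 thick along y, flat, top at z=90; pinch it from above at any lean along x. Starts on the table, lip roughly towards the robot. Its empty twin is not wanted.
- medal_1: Brass medal, a disc 32 mm across, 5 mm thick, 30 g, lying flat in the scoop 42 mm from its lip. Origin: centre of its underside. Smooth: slides on steel once the slope passes 14 to 20 degrees.
- medal_2: The second medal, the same, lying in the scoop behind the first, 78 mm from the lip.
- scrap_box: Grey fixed box, mm: 160 (x) by 130 (y), 120 high; origin: centre of underside. Opening in the top: x -40..55, y -50..50, shut by a flush steel flap hinged at x=55; its -x end swings down 63 deg, sprung: 5 N at 60 from the hinge gives 35 deg. Pour from the hinge side, scoop heading to -x, tipped 40-45 deg, lip 60 past the hinge and 40 below the top. Twin with knobbed lid: not wanted.
Not all that is in view belongs to the job. Leave any black or orange look-alike of the scrap_box alone.

How it is judged:
On the way:
1. the scoop's lip has pressed the flap open: it is in the opening, at least 15 mm below the box's top, and touches the box or its flap (x of scoop in the frame of scrap_box between -0.04 and 0.055 m and y of scoop in the frame of scrap_box between -0.05 and 0.05 m and z of scoop in the frame of scrap_box below 0.105 m and contact force between scoop and scrap_box above 0.3 N), for 0.1 s.
At the end, for the whole second after the job is handed in: Both medals lie at rest inside the scrap box, no more than 50 mm above its underside, and the scoop stands at rest on the table, upright within 10 degrees, its underside within 12 mm of the table top (x of medal_1 in the frame of scrap_box between -0.08 and 0.08 m and y of medal_1 in the frame of scrap_box between -0.065 and 0.065 m and z of medal_1 in the frame of scrap_box between -0.01 and 0.05 m and x of medal_2 in the frame of scrap_box between -0.08 and 0.08 m and y of medal_2 in the frame of scrap_box between -0.065 and 0.065 m and z of medal_2 in the frame of scrap_box between -0.01 and 0.05 m and height (world z) of scoop between -0.012 and 0.012 m and angle between scoop's own z axis and vertical below 0.17 rad and linear speed of scoop below 0.03 m/s and linear speed of each of medal_1, medal_2 below 0.05 m/s); the robot touches nothing.
It also fails if it takes over 54 s, if anything falls off the work surface, if the arm or the gripper's body presses on something with over 40 N, if the wrist force passes 120 N, or if a joint passes its speed limit or range.

## Working session

There is one attempt and no reset: what is moved stays moved. The work goes in short steps, Python scripts to look and compute and a tool call to move; the robot and the scene stay as the last step left them, time stands still between calls to the robot, and variables do not carry over. Pictures are saved under pics/ and viewed, and the job is handed in when it is done.

Besides the shell and the picture viewer there is one more tool, called after "Request:" as name(argument=value, ...), one argument or row to a line, values as JSON. carry_out: Moves the arm, as the interface text tells. Its arguments: {"type":"object","properties":{"commands":{"type":"array","items":{"type":"array","items":{"type":"array","items":{"type":"number"}}}},"claw":{"type":"number"},"grip_force":{"type":"number"}},"required":["commands"]}

```bash
mkdir -p pics; python3 - <<'E'
from plant import robot
import cv2
for n in("top","side"):
    im=robot.read_camera(n); cv2.imwrite(f"pics/{n}0.png",im[:,:,::-1])
    p=robot.camera_params(n); print(n,p)
print(robot.read_state(),robot.finger_overhang)
E
```

```text
top {'mtx': array([[399.82083832,   0.        , 314.52762515],
       [  0.        , 399.82083832, 201.99292557],
       [  0.        ,   0.        ,   1.        ]]), 'dist_coeffs': array([-0.00222656,  0.        ,  0.        ,  0.        ,  0.        ]), 'R': array([[ 0.01582955, -0.99986297,  0.00484402],
       [-0.9976166 , -0.01611902, -0.06709171],
       [ 0.0671606 , -0.00377044, -0.99773505]]), 't': array([0.10093387, 0.48071548, 1.13952534])}
side {'mtx': array([[501.24551466,   0.        , 317.99177425],
       [  0.        , 501.24551466, 197.84706229],
       [  0.        ,   0.        ,   1.        ]]), 'dist_coeffs': array([-0.09487547,  0.        ,  0.        ,  0.        ,  0.        ]), 'R': array([[-0.9936883 , -0.11145774,  0.01267845],
       [-0.08919001,  0.71645782, -0.69190559],
       [ 0.06803466, -0.68866927, -0.72187666]]), 't': array([0.50040168, 0.00714594, 1.53904666])}
{'t': 0.1, 'q': array([-1.18639419e+00,  1.31100190e-01,  1.48913260e+00, -1.20911608e-05,
        1.52300312e+00, -8.53893205e-02]), 'dq': array([ 2.08845830e-03, -1.70492287e-03, -3.10801204e-03, -7.79831387e-05,
       -9.51236373e-04,  1.35065739e-03]), 'joint_torque': array([ 1.08073193e-03, -5.61342108e+01, -4.93096912e+01,  7.70770339e-02,
        2.91341805e-02, -7.50524805e-05]), 'tool_pos': array([ 0.27146241, -0.53454287,  0.23170438]), 'orientation': array([-3.05374138e+00, -7.30802363e-01,  4.03022886e-04]), 'force': array([-0.79720589,  0.64577204,  0.31000838]), 'wrist_torque': array([-0.02184034,  0.00689976,  0.00196948]), 'opening': 0.09299238303584013} 0.014
```

View pics/top0.png

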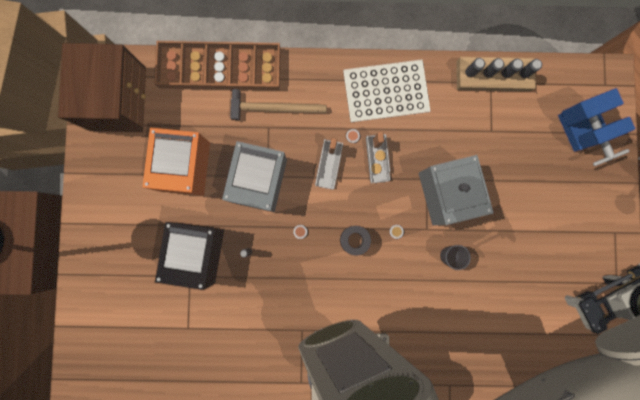

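View pics/side0.png

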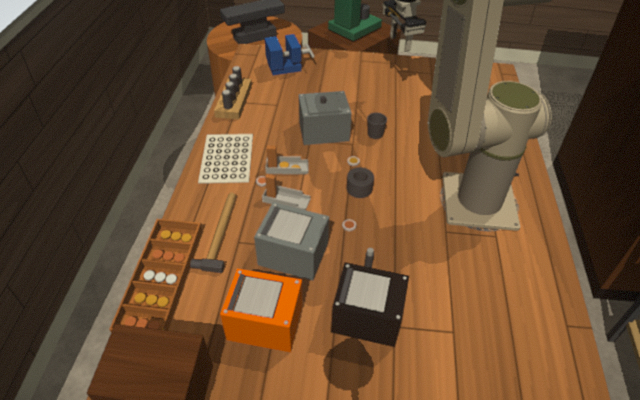

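Scoops in the top view: (330,163) is empty and (379,158) holds two brass discs, so the second is wanted. Boxes: orange (172,160), black (188,255), knobbed grey (457,190), and grey with flap (255,175). The last is wanted. I'll check with an enlarged crop.

```bash
python3 - <<'E'
import cv2,numpy as np
a=cv2.imread("pics/top0.png")[125:225,215:405]; a=cv2.resize(a,None,fx=4,fy=4,interpolation=cv2.INTER_CUBIC)
cv2.imwrite("pics/crop_t.png",a)
b=cv2.imread("pics/side0.png")[145:285,240:340]; cv2.imwrite("pics/crop_s.png",cv2.resize(b,None,fx=4,fy=4,interpolation=cv2.INTER_CUBIC))
E
```

```text
(no output)
```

View pics/crop_t.png

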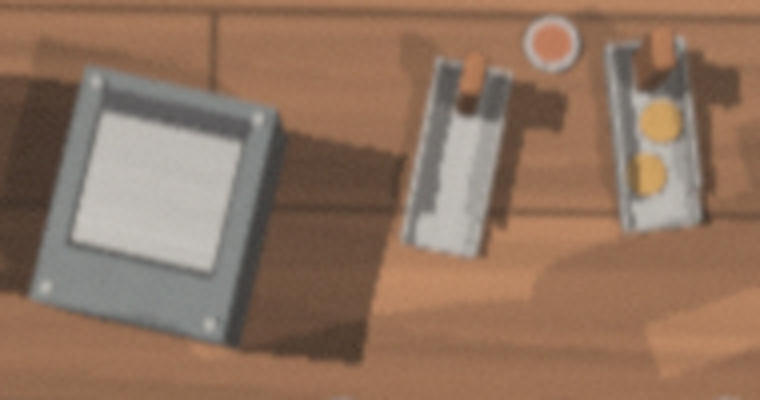

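View pics/crop_s.png

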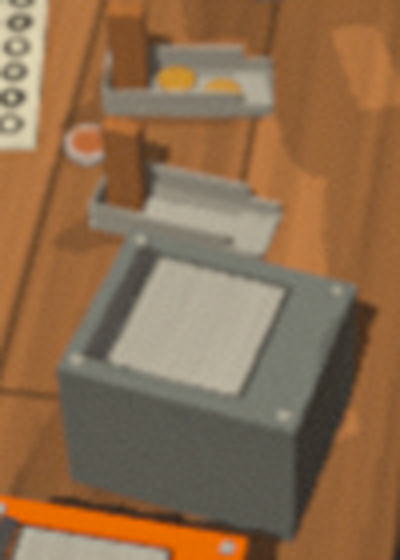

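```bash
cat > h.py <<'E'
import cv2,numpy as np
from plant import robot
def ray(n,uv):
    p=robot.camera_params(n); R=np.array(p["R"]);t=np.array(p["t"])
    x=cv2.undistortPoints(np.array([[uv]],float),p["mtx"],p["dist_coeffs"])[0,0]
    return -R.T@t, R.T@np.array([x[0],x[1],1.])
def onz(n,uv,z):
    c,d=ray(n,uv); return c+d*(z-c[2])/d[2]
def proj(n,X):
    p=robot.camera_params(n); return cv2.projectPoints(np.array([X],float),cv2.Rodrigues(np.array(p["R"]))[0],np.array(p["t"]),p["mtx"],p["dist_coeffs"])[0][0,0]
def tri(a,b):
    c1,d1=ray("top",a);c2,d2=ray("side",b)
    s=np.linalg.lstsq(np.c_[d1,-d2],c2-c1,rcond=None)[0]
    return (c1+s[0]*d1+c2+s[1]*d2)/2, np.linalg.norm(c1+s[0]*d1-c2-s[1]*d2)
def snap(n,name,box=None,f=4):
    im=robot.read_camera(n)[:,:,::-1]
    if box: im=im[box[1]:box[3],box[0]:box[2]]; im=cv2.resize(im,None,fx=f,fy=f,interpolation=cv2.INTER_CUBIC)
    cv2.imwrite(f"pics/{name}.png",im)
E
python3 - <<'E'
from h import *
np.set_printoptions(precision=4,suppress=True)
T=lambda u,v:(u/4+215-.375,v/4+125-.375)
S=lambda u,v:(u/4+240-.375,v/4+145-.375)
print("screws top z.12");P=[]
for q in[(96,80),(258,118),(210,325),(45,287)]:
    p=onz("top",T(*q),.121);P.append(p);print(p)
P=np.array(P);print("c",P.mean(0),np.linalg.norm(P[0]-P[1]),np.linalg.norm(P[1]-P[2]), np.degrees(np.arctan2(*(P[0]+P[1]-P[2]-P[3])[[1,0]])),np.degrees(np.arctan2(*(P[1]-P[0])[[1,0]])))
Q=[]
for q in[(76,360),(141,241),(337,290),(284,415)]:
    p=onz("side",S(*q),.121);Q.append(p);print(p)
print("c side",np.mean(Q,0))
print("flap"); 
for q in[(100,113),(243,140),(212,273),(70,243),(108,90),(252,122)]: print(onz("top",T(*q),.12))
print("scoop")
for q,z in[((610,43),.025),((684,38),.025),((626,230),.004),((700,225),.004),((660,32),.09),((660,122),.01),((648,175),.01)]: print(q,onz("top",T(*q),z))
print("side")
for q,z in[((105,5),.09),((146,5),.09),((272,60),.003),((272,113),.003),((104,112),.0),((176,78),.01),((222,88),.01)]: print(q,onz("side",S(*q),z))
E
```

```text
screws top z.12
[0.6211 0.3125 0.121 ]
[0.5974 0.2047 0.121 ]
[0.4598 0.2332 0.121 ]
[0.483 0.342 0.121]
c [0.5403 0.2731 0.121 ] 0.11038161046418231 0.14057628511950823 -11.877722537215023 -102.36828488868498
[0.6222 0.3153 0.121 ]
[0.5987 0.2078 0.121 ]
[0.4631 0.2355 0.121 ]
[0.4851 0.3431 0.121 ]
c side [0.5423 0.2754 0.121 ]
flap
[0.5992 0.3094 0.12  ]
[0.5827 0.2144 0.12  ]
[0.4941 0.2328 0.12  ]
[0.5124 0.3267 0.12  ]
[0.6147 0.3046 0.12  ]
[0.5949 0.2087 0.12  ]
scoop
(610, 43) [ 0.6746 -0.0409  0.025 ]
(684, 38) [ 0.6792 -0.0946  0.025 ]
(626, 230) [ 0.5409 -0.0564  0.004 ]
(700, 225) [ 0.5455 -0.1107  0.004 ]
(660, 32) [ 0.6673 -0.0663  0.09  ]
(660, 122) [ 0.6201 -0.08    0.01  ]
(648, 175) [ 0.5809 -0.0714  0.01  ]
side
(105, 5) [ 0.6763 -0.0659  0.09  ]
(146, 5) [ 0.6444 -0.0699  0.09  ]
(272, 60) [ 0.5509 -0.1146  0.003 ]
(272, 113) [ 0.5429 -0.0514  0.003 ]
(104, 112) [ 0.6776 -0.039   0.    ]
(176, 78) [ 0.6245 -0.0754  0.01  ]
(222, 88) [ 0.5857 -0.0682  0.01  ]
```

```bash
python3 - <<'E'
import cv2
a=cv2.imread("pics/top0.png")[125:190,360:400]; cv2.imwrite("pics/c1.png",cv2.resize(a,None,fx=9,fy=9,interpolation=cv2.INTER_CUBIC))
b=cv2.imread("pics/side0.png")[140:180,258:314]; cv2.imwrite("pics/c2.png",cv2.resize(b,None,fx=12,fy=12,interpolation=cv2.INTER_CUBIC))
E
```

```text
(no output)
```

View pics/c1.png

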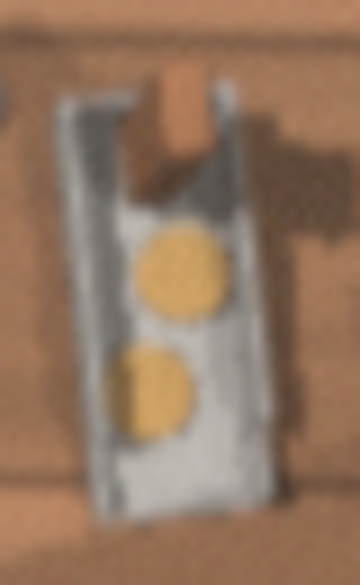

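View pics/c2.png

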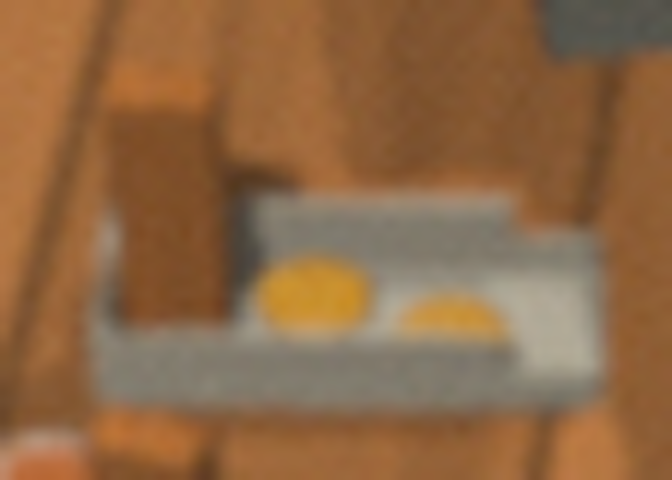

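Confirmed: the right-hand scoop, centred near (379,158), holds two brass discs. The flap box is grey, with the wide 40 mm band on the robot side, so its +x (hinge) side points away from the robot at a yaw of about -12°.

The moves cannot lean the tool, so my plan is:
1. Grip the handle lightly and lift it, so the lip stays on the table and the scoop tips about 9° in the pads. Then clamp.
2. Press the lip into the flap and use the opening's front edge to turn the scoop further in the grip.

I move above the handle first.

Request:
carry_out(
  commands=[
    [[3.48,-1.5,0,0],[3.48,-1.5,0,0],[3.48,-1.5,0,0],[3.48,-1.5,0,0],[3.48,-1.5,0,0],[3.48,-1.5,0,0],[3.48,-1.5,0,0],[3.48,-1.5,0,0],[3.48,-1.5,0,0],[3.48,-1.5,0,0],[3.48,-1.5,0,0],[3.48,-1.5,0,0],[3.48,-1.5,0,0],[3.48,-1.5,0,0],[3.48,-1.5,0,0],[3.48,-1.5,0,0],[0,0,0,6.73],[0,0,0,6.73],[0,0,0,6.73],[0,0,0,0]],
  ],
  claw=5,
  grip_force=5,
)

```text
t: 1.77
tool_pos: [0.6593, -0.0684, 0.2317]
orientation: [-3.136, -0.177, 0.002]
force: [-0.2, 0.2, -0.5]
opening: 0.05
```

```bash
cat >> h.py <<'E'
from scipy.spatial.transform import Rotation as Ro
def st():
    s=robot.read_state(); M=Ro.from_rotvec(s["orientation"]).as_matrix()
    print("t%.2f"%s["t"],"p",s["tool_pos"].round(4),"yaw %.1f tilt %.1f"%(np.degrees(np.arctan2(M[1,0],M[0,0])),np.degrees(np.arccos(-M[2,2]))),"F",s["force"].round(1),"tq",s["wrist_torque"].round(2),"op",s["opening"].round(4),"q",s["q"].round(2))
    return s,M
def go(x,y,z,yaw):
    s,M=st(); d=M.T@(np.array([x,y,z])-s["tool_pos"])*100
    print("shift cm",d.round(2),"roll",round(np.degrees(np.arctan2(M[1,0],M[0,0]))-yaw,2))
E
python3 -c "
from h import *
go(.659,-.069,.07,6.7)
for n,b in(('top',(320,100,440,220)),('side',(240,120,340,220))): snap(n,'a_'+n,b)
"
```

```text
Traceback (most recent call last):
  File "h.py", line 25, in go
    s,M=st(); d=M.T@(np.array([x,y,z])-s["tool_pos"])*100
        ~~^^
  File "h.py", line 22, in st
    print("t%.2f"%s["t"],"p",s["tool_pos"].round(4),"yaw %.1f tilt %.1f"%(np.degrees(np.arctan2(M[1,0],M[0,0])),np.degrees(np.arccos(-M[2,2]))),"F",s["force"].round(1),"tq",s["wrist_torque"].round(2),"op",s["opening"].round(4),"q",s["q"].round(2))
                                                                                                                                                                                                             ^^^^^^^^^^^^^^^^^^
AttributeError: 'float' object has no attribute 'round'
```

```bash
sed -i 's/s\["opening"\].round(4)/round(float(s["opening"]),4)/' h.py
python3 -c "
from h import *
go(.659,-.069,.07,6.7)
"
```

```text
t1.77 p [ 0.6593 -0.0684  0.2317] yaw 6.4 tilt 0.1 F [-0.2  0.2 -0.5] tq [ 0.    0.05 -0.01] op 0.05 q [-0.18  0.3   1.29 -0.    1.55  1.28]
shift cm [-1.000e-02  6.000e-02  1.617e+01] roll -0.26
```

Request:
carry_out(
  commands=[
    [[0,0.05,2.5,0],[0,0,2.5,0],[0,0,2.5,0],[0,0,2.5,0],[0,0,2.5,0],[0,0,2,0],[0,0,1.7,0],[0,0,0,0],[0,0,0,0]],
  ],
)

```text
t: 2.52
tool_pos: [0.6582, -0.0694, 0.0693]
orientation: [-3.135, -0.188, 0.005]
force: [0.0, -0.4, -0.3]
opening: 0.05
```

```bash
python3 -c "
from h import *
go(.659,-.069,.07,6.7)
for n,b in(('top',(320,100,440,220)),('side',(240,100,360,200))): snap(n,'a_'+n,b)
"
```

```text
t2.52 p [ 0.6582 -0.0694  0.0693] yaw 6.9 tilt 0.2 F [ 0.  -0.4 -0.3] tq [ 0.03 -0.05 -0.02] op 0.05 q [-0.18  0.42  1.45  0.    1.27  1.27]
shift cm [ 0.08 -0.03 -0.07] roll 0.17
```

View pics/a_side.png

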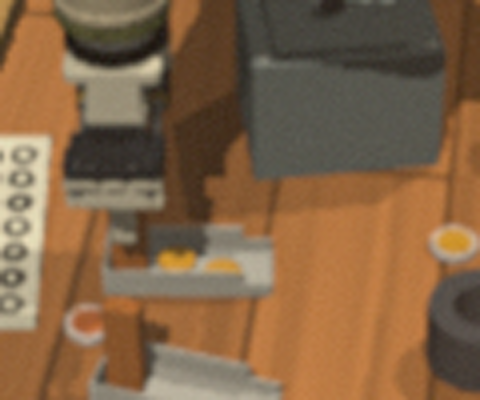

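View pics/a_top.png

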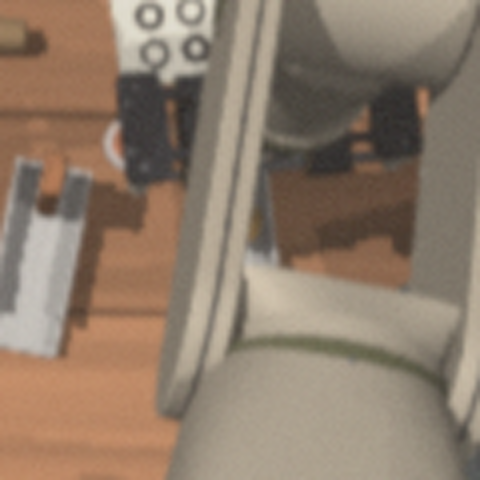

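The side view shows the fingers straddling the handle at about (125,225) in the crop. I'll close lightly, then lift with the lip left on the table.

Request:
carry_out(
  commands=[
    [[0,0,0,0],[0,0,0,0],[0,0,0,0],[0,0,0,0],[0,0,0,0],[0,0,0,0],[-0.1,0,-0.15,0],[-0.1,0,-0.15,0],[-0.1,0,-0.15,0],[-0.1,0,-0.15,0],[-0.1,0,-0.15,0],[-0.1,0,-0.15,0],[-0.1,0,-0.15,0],[-0.1,0,-0.15,0],[-0.1,0,-0.15,0],[-0.1,0,-0.15,0],[-0.1,0,-0.15,0],[0,0,0,0],[0,0,0,0]],
  ],
  claw=0,
  grip_force=5,
)

```text
t: 4.2
tool_pos: [0.6488, -0.0708, 0.0875]
orientation: [3.136, 0.184, 0.001]
force: [0.7, 0.7, -3.3]
opening: 0.0163
```

```bash
python3 -c "
from h import *
st()
for n,b in(('side',(240,100,360,200)),): snap(n,'b_'+n,b,6)
"
```

```text
t4.20 p [ 0.6488 -0.0708  0.0875] yaw 6.7 tilt 0.0 F [ 0.7  0.7 -3.3] tq [ 0.03  0.03 -0.01] op 0.0163 q [-0.19  0.37  1.47 -0.    1.29  1.27]
```

View pics/b_side.png

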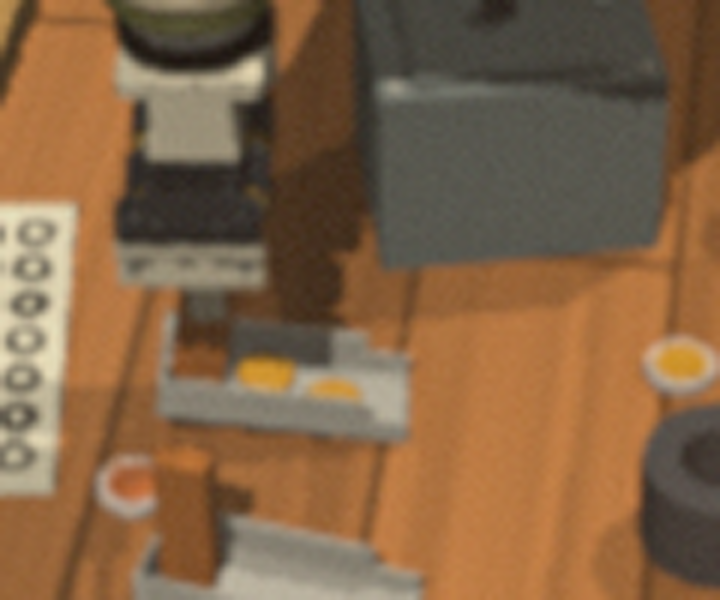

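```bash
cat >> h.py <<'E'
def scoop_pts(G,yaw,th,gz=.0745,gx=.115):
    # pts on scoop when grasp point G (world) sits at scoop (gx,0,gz), tilt th deg lip down
    a=np.radians(yaw);t=np.radians(th)
    M=Ro.from_euler("ZY",[a,t]).as_matrix()  # +Y turn: x axis down?
    M=np.array([[np.cos(a),-np.sin(a),0],[np.sin(a),np.cos(a),0],[0,0,1]])@np.array([[np.cos(t),0,-np.sin(t)],[0,1,0],[np.sin(t),0,np.cos(t)]])
    f=lambda *p: np.array(G)+M@(np.array(p)-[gx,0,gz])
    return f
E
python3 -c "
from h import *
s,M=st(); G=s['tool_pos']+[0,0,.005]
for th in(0,3,6,9,12):
    f=scoop_pts(G,6.7,th)
    print(th,[((proj('side',f(*p))-[240,100])*6).round(0) for p in((0,.028,0),(.135,.028,0),(.135,.028,.025))],f(0,0,0).round(4))
"
```

```text
t4.25 p [ 0.6488 -0.0707  0.0874] yaw 6.7 tilt 0.0 F [ 0.6 -0.2 -3.2] tq [0.01 0.05 0.  ] op 0.0156 q [-0.19  0.37  1.47 -0.    1.29  1.27]
0 [array([428., 412.]), array([175., 411.]), array([172., 376.])] [ 0.5346 -0.0842  0.0179]
3 [array([421., 420.]), array([168., 409.]), array([167., 375.])] [ 0.5386 -0.0837  0.012 ]
6 [array([413., 428.]), array([160., 408.]), array([162., 373.])] [ 0.5429 -0.0832  0.0063]
9 [array([404., 436.]), array([153., 405.]), array([158., 371.])] [ 0.5476 -0.0826  0.0009]
12 [array([395., 443.]), array([146., 403.]), array([153., 369.])] [ 0.5525 -0.0821 -0.0043]
```

The lip is about on the table and the tilt is about 7–8°. I'll clamp hard and lift gently.

Request:
carry_out(
  commands=[
    [[0,0,0,0],[0,0,0,0],[0,0,0,0],[0,0,0,0],[0,0,-0.5,0],[0,0,-1,0],[0,0,-1.5,0],[0,0,-1.5,0],[0,0,-1.5,0],[0,0,-1.5,0],[0,0,-1.5,0],[0,0,-1.5,0],[0,0,-1.5,0],[0,0,-1.5,0],[0,0,-1.0,0],[0,0,-0.5,0],[0,0,0,0]],
  ],
  claw=0,
  grip_force=60,
)

```text
t: 5.67
tool_pos: [0.6493, -0.0708, 0.2391]
orientation: [3.136, 0.184, 0.004]
force: [-1.0, 0.4, -3.6]
opening: 0.0157
```

```bash
python3 -c "
from h import *
s,M=st()
snap('side','c_side',(240,60,360,160),6)
G=s['tool_pos']+[0,0,.005]
for th in(0,6,9,12):
    f=scoop_pts(G,6.7,th)
    print(th,[((proj('side',f(*p))-[240,60])*6).round(0) for p in((0,.028,0),(.135,.028,0),(.135,.028,.025))],f(0,0,0).round(4))
"
```

```text
t5.67 p [ 0.6493 -0.0708  0.2391] yaw 6.7 tilt 0.2 F [-1.   0.4 -3.6] tq [ 0.06 -0.11  0.02] op 0.0157 q [-0.19  0.27  1.32  0.    1.55  1.27]
0 [array([428., 428.]), array([157., 427.]), array([154., 387.])] [ 0.5351 -0.0843  0.1696]
6 [array([412., 447.]), array([141., 423.]), array([143., 383.])] [ 0.5435 -0.0833  0.158 ]
9 [array([402., 455.]), array([133., 420.]), array([138., 381.])] [ 0.5481 -0.0827  0.1525]
12 [array([392., 463.]), array([126., 418.]), array([133., 378.])] [ 0.553  -0.0822  0.1473]
```

View pics/c_side.png

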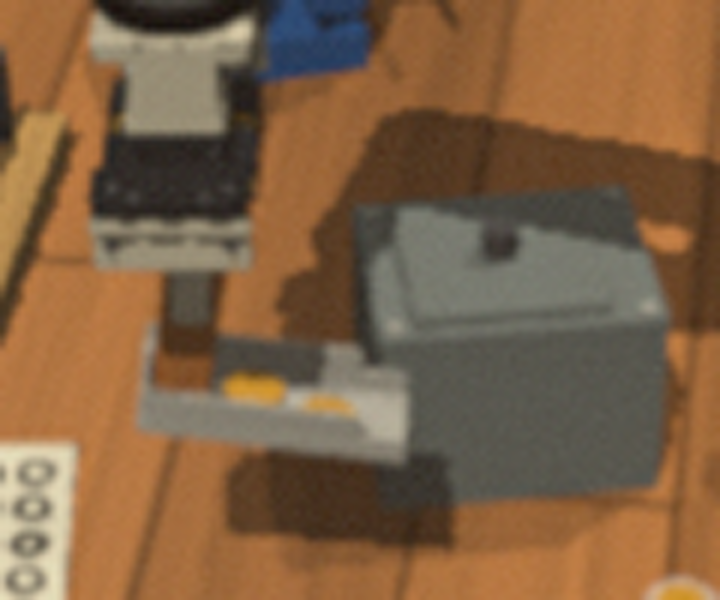

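Medals are still in place, the tilt is about 8° and the lip is 87 mm below the TCP. Now sideways to the box, then align yaw.

Request:
carry_out(
  commands=[
    [[0,-0.5,0,0],[0,-1,0,0],[0,-1.5,0,0],[0,-2,0,0],[0,-2.5,0,0],[0,-3,0,0],[0,-3,0,0],[0,-3,0,0],[0,-3,0,0],[0,-3,0,0],[0,-3,0,0],[0,-2.5,0,0],[0,-2,0,0],[0,-1.5,0,0],[0,-1,0,0],[0,-0.5,0,0],[0,0,0,0]],
  ],
)

```text
t: 7.13
tool_pos: [0.6095, 0.2579, 0.2369]
orientation: [3.136, 0.186, -0.001]
force: [-0.3, -0.2, -3.6]
opening: 0.0158
```

Request:
carry_out(
  commands=[
    [[0,0,0,1],[0,0,0,2],[0,0,0,3],[0,0,0,3],[0,0,0,3],[0,0,0,2.7],[0,0,0,2],[0,0,0,1],[0,0,0,1],[0,0,0,0]],
  ],
)

```text
t: 7.97
tool_pos: [0.6102, 0.2562, 0.2371]
orientation: [3.124, -0.331, 0.0]
force: [0.0, -0.2, -3.9]
opening: 0.0157
```

```bash
python3 -c "
from h import *
go(.613,.2587,.232,-12)
snap('side','d_side',(220,130,360,280),5)
snap('top','d_top',(200,100,360,220),5)
"
```

```text
t7.97 p [0.6102 0.2562 0.2371] yaw -12.1 tilt 0.0 F [ 0.  -0.2 -3.9] tq [-0.03 -0.04  0.03] op 0.0157 q [ 0.32  0.3   1.29 -0.    1.55  2.1 ]
shift cm [ 0.22 -0.3   0.51] roll -0.09
```

View pics/d_side.png

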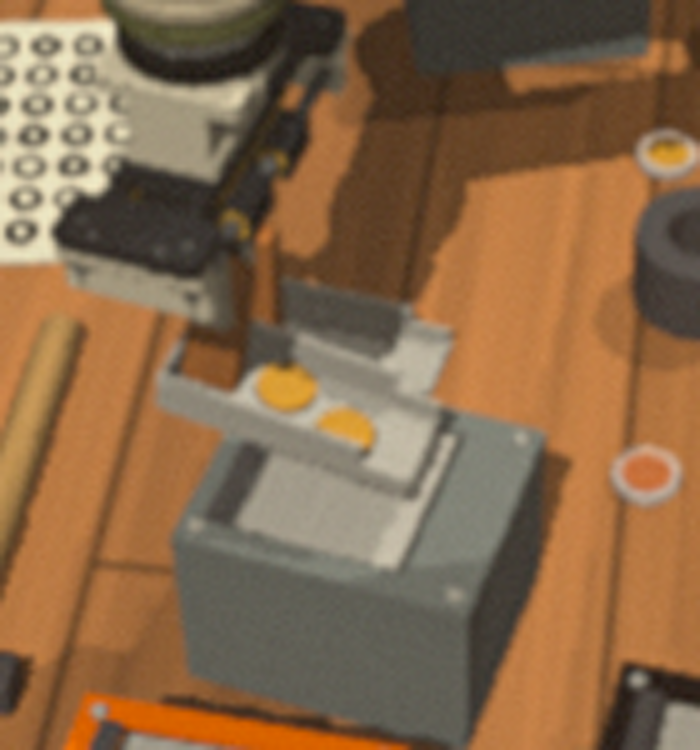

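View pics/d_top.png

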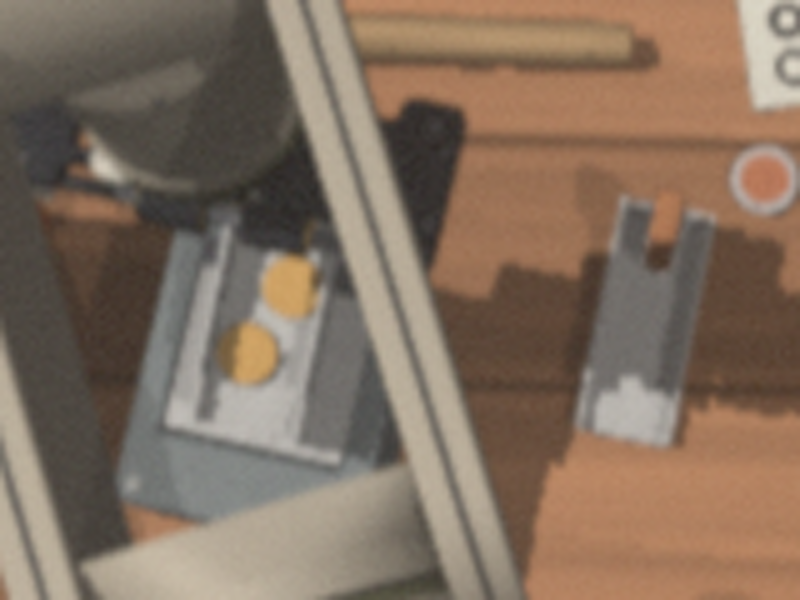

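```bash
python3 -c "
from h import *
c=np.array([.5413,.2743]);a=np.radians(-12)
R=np.array([[np.cos(a),-np.sin(a)],[np.sin(a),np.cos(a)]])
L=[onz('top',(200+u/5-.4,100+v/5-.4),.152) for u,v in((165,428),(300,448))]
print(L)
for X in L: print('box frame',R.T@(X[:2]-c))
for u,v in((415,495),): X=onz('side',(220+u/5-.4,130+v/5-.4),.15);print(X,R.T@(X[:2]-c))
s,M=st();print('tcp box',R.T@(s['tool_pos'][:2]-c))
"
```

```text
[array([0.50947246, 0.31898904, 0.152     ]), array([0.50033801, 0.24983184, 0.152     ])]
box frame [-0.04042341  0.03709516]
box frame [-0.03497966 -0.03244995]
[0.50997913 0.30587438 0.15      ] [-0.03720112  0.02437243]
t8.07 p [0.6101 0.2566 0.2372] yaw -12.0 tilt 0.0 F [-0.1 -0.3 -4.2] tq [ 0.01 -0.06  0.01] op 0.0155 q [ 0.32  0.3   1.29 -0.    1.55  2.1 ]
tcp box [ 0.07096416 -0.00302824]
```

Lip is centred, at about x=-35 mm in the box frame. I'll back off 4 mm and lower 4 cm, so the lip presses the flap about 10 mm down.

Request:
carry_out(
  commands=[
    [[0.2,-0.1,0,0],[0.2,-0.1,0.4,0],[0,0,0.6,0],[0,0,0.6,0],[0,0,0.6,0],[0,0,0.5,0],[0,0,0.3,0],[0,0,0.3,0],[0,0,0.3,0],[0,0,0.2,0],[0,0,0.2,0],[0,0,0,0]],
  ],
)

```text
t: 9.07
tool_pos: [0.6143, 0.2581, 0.1969]
orientation: [3.124, -0.328, -0.0]
force: [-0.6, 0.2, -2.3]
opening: 0.0157
```

```bash
python3 -c "
from h import *
st()
snap('side','e_side',(220,130,360,280),5)
"
```

```text
t9.07 p [0.6143 0.2581 0.1969] yaw -12.0 tilt 0.0 F [-0.6  0.2 -2.3] tq [0.05 0.13 0.03] op 0.0157 q [ 0.32  0.33  1.33 -0.    1.49  2.1 ]
```

View pics/e_side.png

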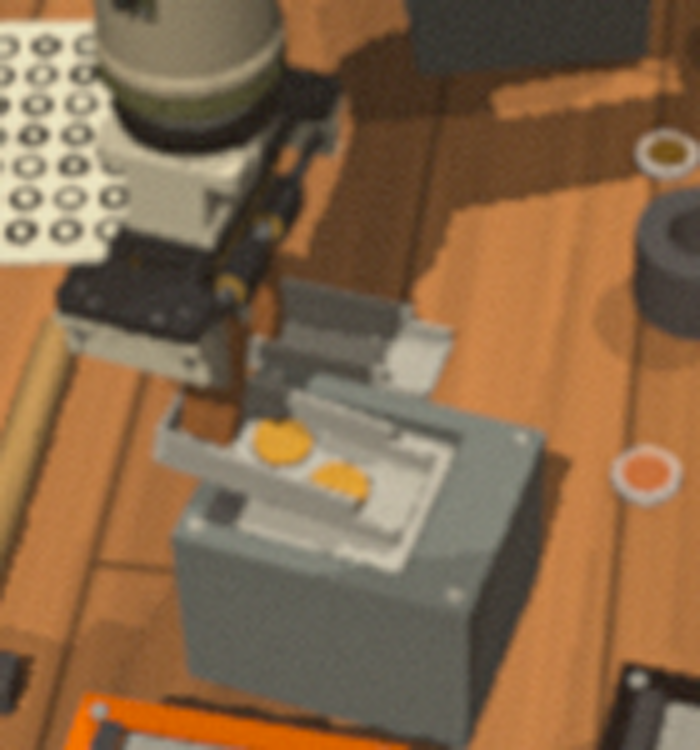

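The lip is in the opening with the flap pushed in by about 10 mm. The lip corner is near (400,548) and the medals are still on the scoop. Next I press the lip against the opening's front edge with a medium grip, so the scoop turns in the pads.

Request:
carry_out(
  commands=[
    [[-0.3,0,0,0],[-0.3,0,0,0],[-0.3,0,0,0],[-0.3,0,-0.1,0],[-0.3,0,-0.1,0],[-0.3,0,-0.15,0],[-0.3,0,-0.15,0],[-0.3,0,-0.15,0],[-0.3,0,-0.15,0],[-0.3,0,-0.15,0],[0,0,0,0]],
  ],
  grip_force=30,
)

```text
t: 10.03
tool_pos: [0.5881, 0.264, 0.2105]
orientation: [-3.123, 0.329, -0.015]
force: [10.1, -4.3, 5.1]
opening: 0.0153
```

```bash
python3 -c "
from h import *
st()
snap('side','f_side',(220,130,360,280),5)
"
```

```text
t10.03 p [0.5881 0.264  0.2105] yaw -12.0 tilt 0.6 F [10.1 -4.3  5.1] tq [-0.79 -1.97  0.11] op 0.0153 q [ 0.34  0.25  1.39 -0.    1.49  2.12]
```

View pics/f_side.png

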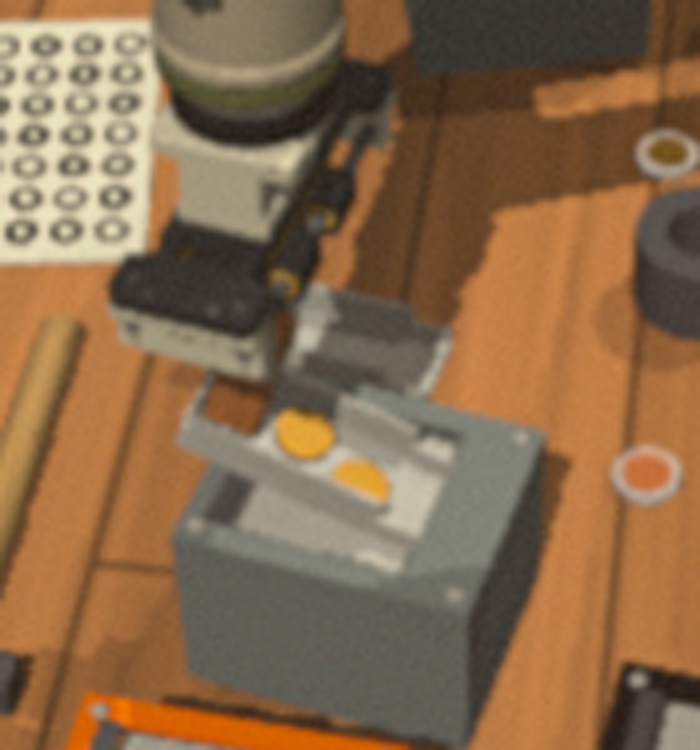

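It works: the scoop is turning in the grip, wall force is about 11 N, and the medals are still in the scoop at (305,435) and (360,480). Continuing.

Request:
carry_out(
  commands=[
    [[-0.3,0,0,0],[-0.3,0,0,0],[-0.3,0,0,0],[-0.3,0,0,0],[-0.3,0,0,0],[-0.3,0,0,0],[-0.3,0,0,0],[0,0,0,0]],
  ],
)

```text
t: 10.75
tool_pos: [0.5735, 0.2677, 0.2174]
orientation: [-3.119, 0.331, -0.039]
force: [20.8, -8.7, 24.7]
opening: 0.016
```

```bash
python3 -c "
from h import *
st()
snap('side','g_side',(220,130,360,280),5)
"
```

```text
t10.75 p [0.5735 0.2677 0.2174] yaw -12.1 tilt 1.5 F [20.8 -8.7 24.7] tq [-1.98 -3.9   0.18] op 0.016 q [ 0.36  0.2   1.44 -0.01  1.48  2.14]
```

View pics/g_side.png

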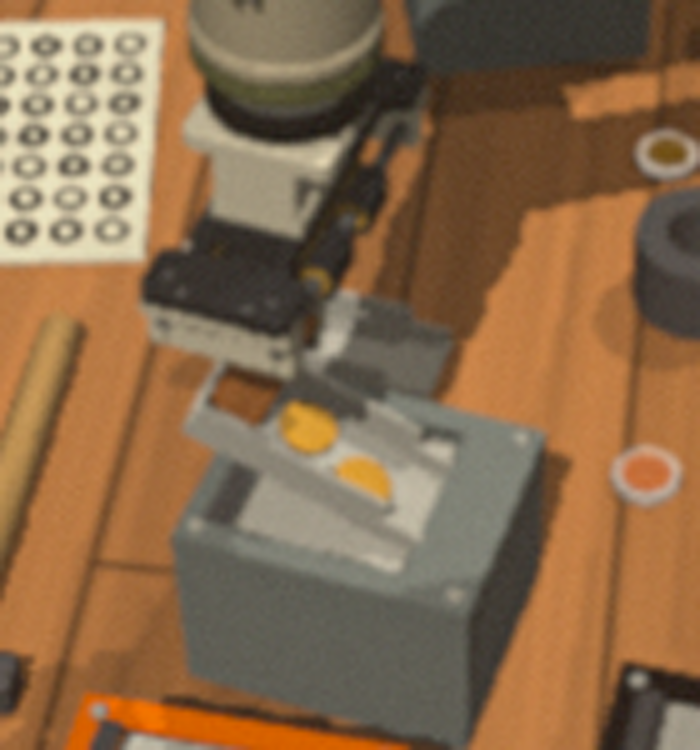

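```bash
python3 -c "
from h import *
s,M=st(); G=s['tool_pos']-M[:,2]*.005
for gz in (.075,.079):
 for th in(12,16,20,24,28):
    f=scoop_pts(G,-12,th,gz)
    print(gz,th,[((proj('side',f(*p))-[220,130])*5).round(0).tolist() for p in((0,.028,0),(.135,.028,0),(.135,.028,.025),(.135,-.028,.025),(.035,.028,.025))],f(0,0,0).round(4))
"; python3 -c "
import cv2
b=cv2.imread('pics/g_side.png')[330:620,150:500];cv2.imwrite('pics/g2.png',cv2.resize(b,None,fx=2,fy=2,interpolation=cv2.INTER_CUBIC))"
```

```text
t10.80 p [0.5736 0.2677 0.2173] yaw -12.1 tilt 1.4 F [21.1 -9.6 25. ] tq [-2.01 -3.9   0.16] op 0.0157 q [ 0.36  0.2   1.44 -0.01  1.48  2.14]
0.075 12 [[461.0, 544.0], [215.0, 443.0], [222.0, 413.0], [264.0, 337.0], [406.0, 489.0]] [0.4787 0.2878 0.1251]
0.075 16 [[448.0, 548.0], [206.0, 437.0], [216.0, 409.0], [258.0, 332.0], [397.0, 492.0]] [0.4856 0.2864 0.1185]
0.075 20 [[434.0, 552.0], [198.0, 431.0], [210.0, 404.0], [252.0, 328.0], [388.0, 495.0]] [0.4929 0.2848 0.1125]
0.075 24 [[420.0, 555.0], [189.0, 425.0], [205.0, 399.0], [247.0, 323.0], [378.0, 497.0]] [0.5006 0.2832 0.1071]
0.075 28 [[405.0, 557.0], [181.0, 418.0], [200.0, 394.0], [242.0, 318.0], [368.0, 499.0]] [0.5086 0.2815 0.1021]
0.079 12 [[459.0, 548.0], [214.0, 447.0], [221.0, 418.0], [262.0, 342.0], [405.0, 493.0]] [0.4795 0.2877 0.1212]
0.079 16 [[446.0, 553.0], [205.0, 442.0], [214.0, 413.0], [256.0, 337.0], [395.0, 497.0]] [0.4867 0.2861 0.1147]
0.079 20 [[432.0, 556.0], [196.0, 435.0], [208.0, 408.0], [250.0, 332.0], [386.0, 499.0]] [0.4942 0.2845 0.1088]
0.079 24 [[417.0, 559.0], [187.0, 429.0], [202.0, 403.0], [245.0, 327.0], [375.0, 501.0]] [0.5022 0.2828 0.1034]
0.079 28 [[401.0, 560.0], [179.0, 422.0], [197.0, 398.0], [239.0, 322.0], [365.0, 503.0]] [0.5104 0.2811 0.0986]
```

View pics/g2.png

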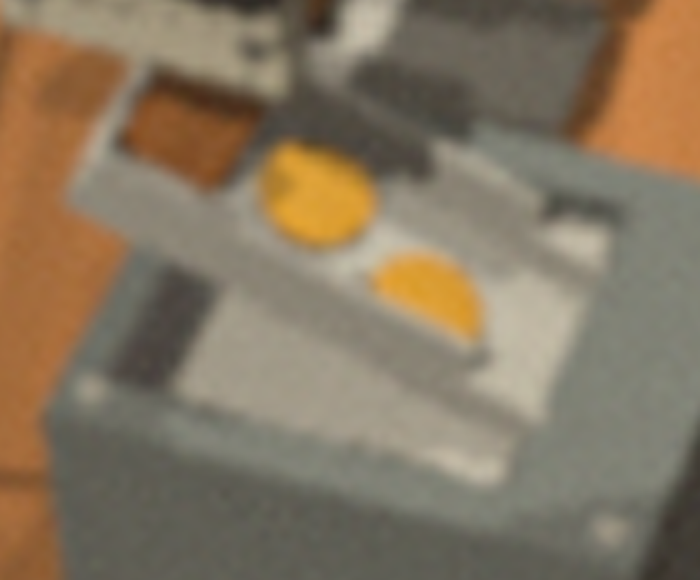

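Tilt is about 22°, but the lip sticks to the wall by friction, because the path was too flat and is jamming upwards (+25 N). From here I follow the arc about the lip by rising as well, with a lighter grip.

Request:
carry_out(
  commands=[
    [[0,0,-0.4,0],[0,0,-0.4,0],[-0.2,0,-0.2,0],[-0.2,0,-0.15,0],[-0.3,0,-0.15,0],[-0.3,0,-0.15,0],[-0.3,0,-0.15,0],[-0.3,0,-0.15,0],[0,0,0,0]],
  ],
  grip_force=20,
)

```text
t: 11.55
tool_pos: [0.551, 0.2721, 0.2279]
orientation: [-3.122, 0.328, -0.012]
force: [5.5, -2.3, 5.9]
opening: 0.0161
```

```bash
python3 -c "
from h import *
st()
snap('side','h_side',(220,130,360,280),5)
"
```

```text
t11.55 p [0.551  0.2721 0.2279] yaw -12.0 tilt 0.5 F [ 5.5 -2.3  5.9] tq [-0.59 -1.13  0.05] op 0.0161 q [ 0.38  0.16  1.46 -0.    1.51  2.16]
```

View pics/h_side.png

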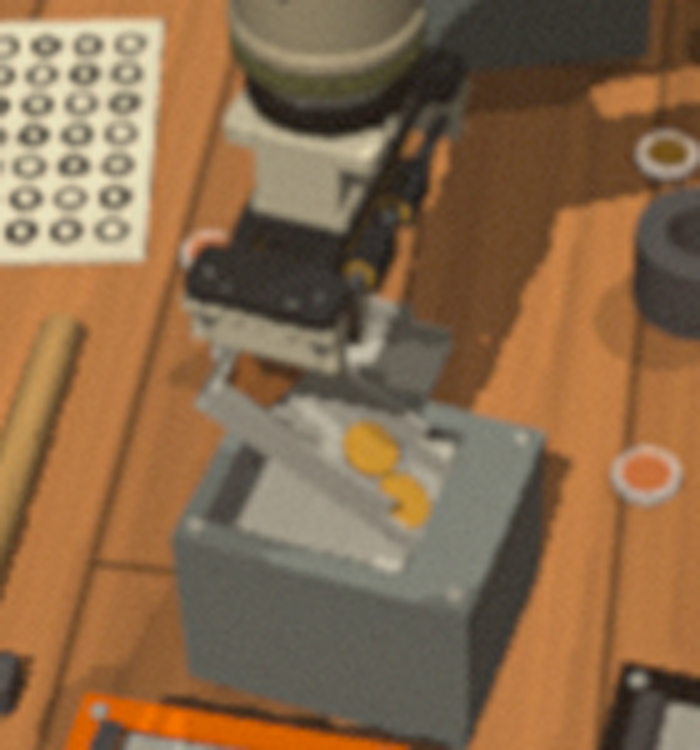

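Both medals have slid down to the lip at (370,447) and (405,500), held by the front wall. The tilt is about 34°. I'll turn it a little more, then clamp firmly.

Request:
carry_out(
  commands=[
    [[-0.3,0,-0.2,0],[-0.3,0,-0.2,0],[-0.3,0,-0.15,0],[-0.3,0,-0.15,0],[-0.4,0,-0.1,0],[-0.3,0,-0.1,0],[0,0,0,0]],
  ],
)

```text
t: 12.18
tool_pos: [0.5302, 0.2763, 0.2344]
orientation: [-3.124, 0.327, -0.003]
force: [3.6, -1.6, 6.8]
opening: 0.0156
```

Request:
carry_out(
  commands=[
    [[0,0,0,0],[0,0,0,0],[0.3,0,0,0],[0.2,0,0.2,0],[0.2,0,0.3,0],[0.2,0,0.3,0],[0.2,0,0.3,0],[0.2,0,0.3,0],[0.2,0,0.3,0],[0.2,0,0.3,0],[0,0,0,0]],
  ],
  grip_force=60,
)

```text
t: 13.1
tool_pos: [0.5465, 0.2722, 0.2119]
orientation: [3.124, -0.328, -0.002]
force: [-1.9, 0.4, -1.6]
opening: 0.0156
```

```bash
python3 -c "
from h import *
st()
snap('side','i_side',(220,130,360,280),5)
"
```

```text
t13.10 p [0.5465 0.2722 0.2119] yaw -12.0 tilt 0.1 F [-1.9  0.4 -1.6] tq [ 0.34  0.77 -0.03] op 0.0156 q [0.38 0.17 1.48 0.   1.49 2.16]
```

View pics/i_side.png

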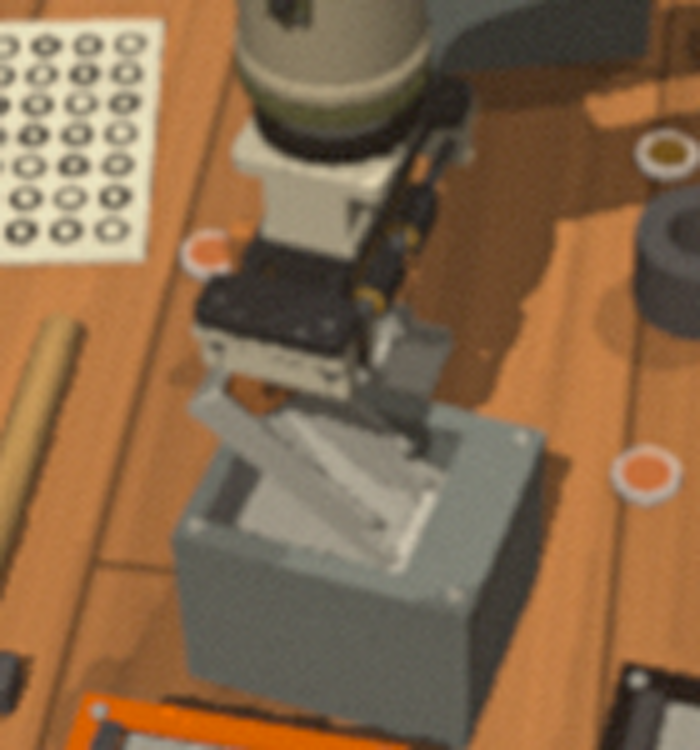

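The medals are gone from the scoop, and the lip is about 37 mm below the top. I'll open the flap further so nothing stays lodged on it.

Request:
carry_out(
  commands=[
    [[0.3,0,0.2,0],[0.3,0,0.3,0],[0.3,0,0.3,0],[0.3,0,0.3,0],[0.3,0,0.2,0],[0,0,0,0],[0,0,0,0],[0,0,0,0],[0,0,0,0]],
  ],
)

```text
t: 13.9
tool_pos: [0.5613, 0.2694, 0.2003]
orientation: [3.124, -0.327, -0.0]
force: [-4.5, 1.7, -1.7]
opening: 0.0155
```

```bash
python3 -c "
from h import *
st()
snap('side','j_side',(250,190,340,260),8)
snap('top','j_top',(200,120,320,210),6)
"
```

```text
t13.90 p [0.5613 0.2694 0.2003] yaw -12.0 tilt 0.0 F [-4.5  1.7 -1.7] tq [ 0.39  1.33 -0.02] op 0.0155 q [0.37 0.21 1.46 0.   1.47 2.14]
```

View pics/j_side.png

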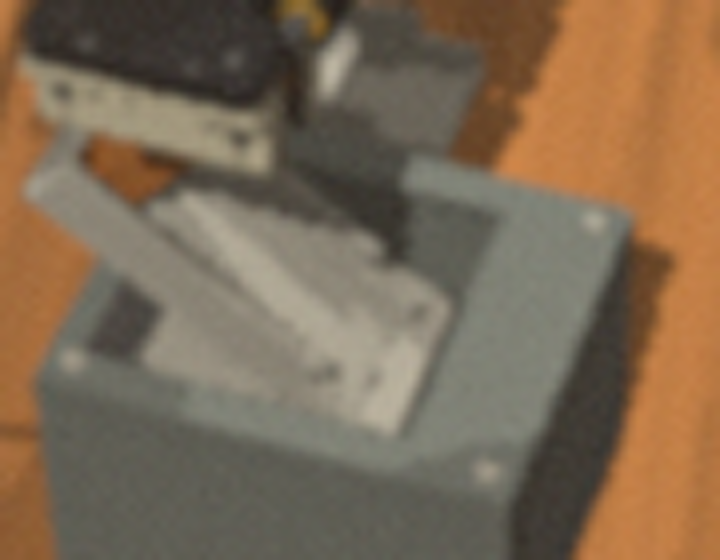

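View pics/j_top.png

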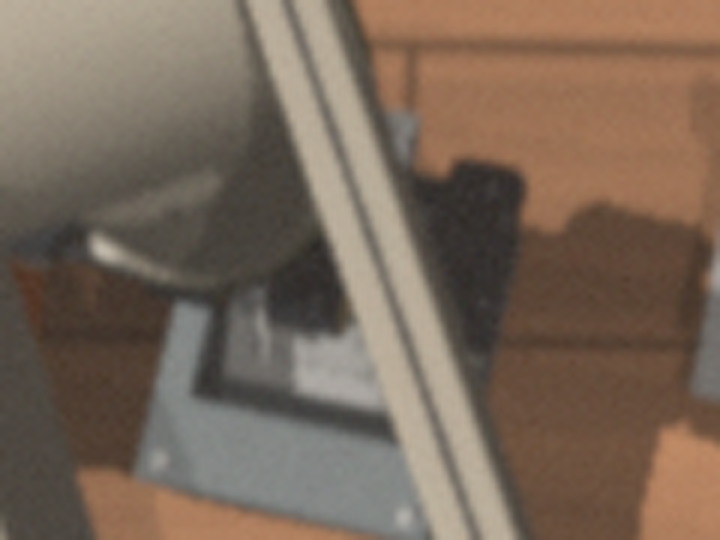

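The scoop is empty, with no brass visible on the scoop or the flap. Now I retract along the scoop's slope, lift, turn back and travel to the starting spot.

Request:
carry_out(
  commands=[
    [[0.6,0,-0.6,0],[1,0,-1,0],[1.2,0,-1.2,0],[1.2,0,-1.5,0],[0.8,0,-2,0],[0,0,-2,-3],[0,0,-0.7,-5],[0,0,0,-5],[0,0,0,-4],[0,0,0,-1.7],[0,0,0,0]],
  ],
)

```text
t: 14.92
tool_pos: [0.6094, 0.2589, 0.2905]
orientation: [3.136, 0.186, 0.004]
force: [0.4, -1.0, -3.6]
opening: 0.0154
```

```bash
python3 -c "
from h import *
go(.58,-.08,.29,6.7)
snap('side','k_side',(220,100,360,280),4)
snap('top','k_top',(200,100,360,220),5)
"
```

```text
t14.92 p [0.6094 0.2589 0.2905] yaw 6.8 tilt 0.1 F [ 0.4 -1.  -3.6] tq [ 0.05  0.13 -0.03] op 0.0154 q [ 0.32  0.28  1.21 -0.    1.65  1.78]
shift cm [-6.92 33.31  0.06] roll 0.08
```

View pics/k_side.png

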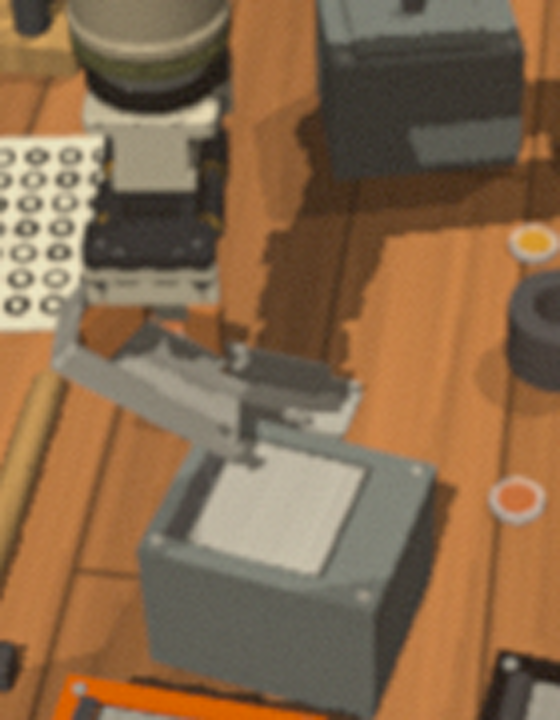

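View pics/k_top.png

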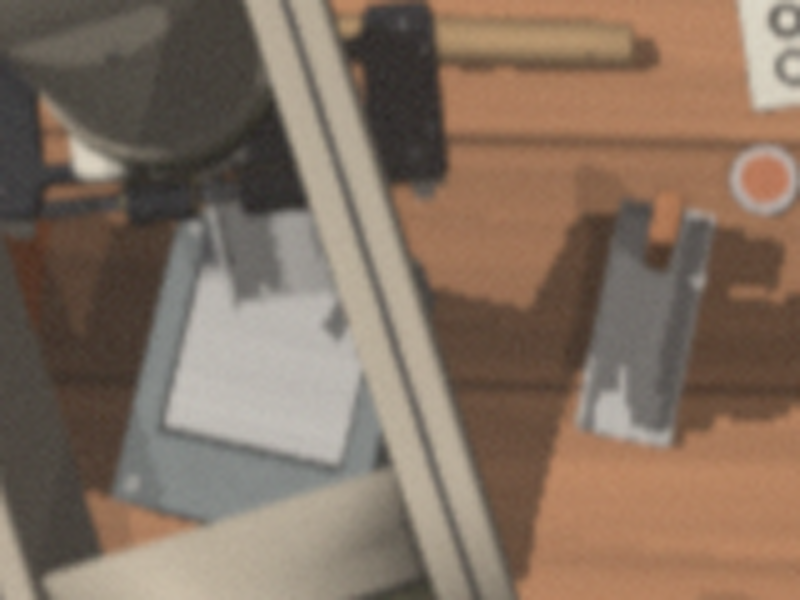

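The flap has sprung shut flush with nothing on it, so the medals are inside. Travelling back.

Request:
carry_out(
  commands=[
    [[-0.4,1,0,0],[-0.5,2,0,0],[-0.5,2.5,0,0],[-0.5,2.5,0,0],[-0.5,2.5,0,0],[-0.5,2.5,0,0],[-0.5,2.5,0,0],[-0.5,2.5,0,0],[-0.5,2.5,0,0],[-0.5,2.5,0,0],[-0.5,2.5,0,0],[-0.5,2.5,0,0],[-0.5,2.5,0,0],[-0.5,1.8,0,0],[0,1,0,0],[0,0,0,0]],
  ],
)

```text
t: 16.35
tool_pos: [0.5786, -0.0819, 0.2902]
orientation: [3.135, 0.179, 0.001]
force: [0.4, 0.5, -3.4]
opening: 0.0153
```

Request:
carry_out(
  commands=[
    [[0,0,1,0],[0,0,2,0],[0,0,2,0],[0,0,2,0],[0,0,2,0],[0,0,2,0],[0,0,1.5,0],[0,0,0.7,0],[0,0,0,0]],
  ],
)

```text
t: 17.1
tool_pos: [0.5773, -0.0778, 0.1552]
orientation: [-3.134, -0.186, 0.007]
force: [0.4, -0.9, -4.1]
opening: 0.0157
```

```bash
python3 -c "
from h import *
s,M=st(); G=s['tool_pos']+[0,0,.005]
snap('side','l_side',(240,80,360,180),6)
for th in(36,40,44,48):
    f=scoop_pts(G,6.7,th,.079)
    print(th,[((proj('side',f(*p))-[240,80])*6).round(0).tolist() for p in((0,.028,0),(.135,.028,0),(.135,.028,.025))],f(0,0,0).round(4))
"
```

```text
t17.10 p [ 0.5773 -0.0778  0.1552] yaw 6.8 tilt 0.3 F [ 0.4 -0.9 -4.1] tq [-0.    0.13 -0.05] op 0.0157 q [-0.22  0.14  1.62  0.    1.39  1.23]
36 [[435.0, 519.0], [222.0, 404.0], [249.0, 373.0]] [ 0.531  -0.0832  0.0287]
40 [[417.0, 523.0], [215.0, 397.0], [245.0, 368.0]] [ 0.5403 -0.0821  0.0257]
44 [[400.0, 526.0], [208.0, 390.0], [241.0, 363.0]] [ 0.5497 -0.081   0.0235]
48 [[381.0, 528.0], [202.0, 382.0], [237.0, 357.0]] [ 0.5592 -0.0799  0.0219]
```

View pics/l_side.png

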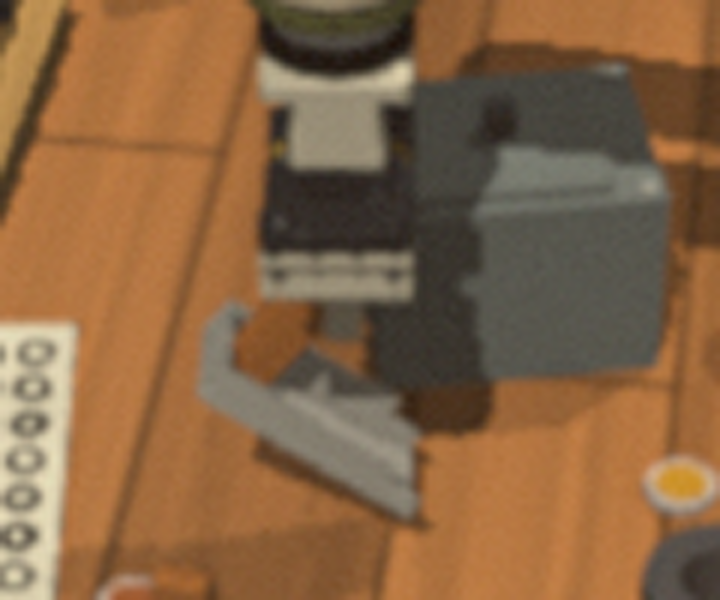

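Tilt is about 40°, with the lip about 25 mm above the table at (418,520). I'll use a light grip now, let the lip meet the table, then lower along the arc so the scoop turns flat.

Request:
carry_out(
  commands=[
    [[0,0,0.4,0],[0,0,0.5,0],[0,0,0.5,0],[0,0,0.5,0],[0,0,0.4,0],[0,0,0.3,0],[0.4,0,0.15,0],[0.4,0,0.15,0],[0.5,0,0.15,0],[0.5,0,0.2,0],[0.5,0,0.2,0],[0.5,0,0.25,0],[0.5,0,0.3,0],[0.5,0,0.35,0],[0.5,0,0.3,0],[0,0,0,0]],
  ],
  grip_force=10,
)

```text
t: 18.48
tool_pos: [0.6248, -0.0743, 0.1135]
orientation: [3.135, 0.185, 0.009]
force: [3.3, 0.7, 5.1]
opening: 0.0155
```

```bash
python3 -c "
from h import *
s,M=st(); G=s['tool_pos']+[0,0,.005]
snap('side','m_side',(240,90,360,190),6)
for th in(10,15,20,25,30):
    f=scoop_pts(G,6.7,th,.079)
    print(th,[((proj('side',f(*p))-[240,90])*6).round(0).tolist() for p in((0,.028,0),(.135,.028,0),(.135,.028,.025))],f(0,0,0).round(4))
"
```

```text
t18.48 p [ 0.6248 -0.0743  0.1135] yaw 6.7 tilt 0.3 F [3.3 0.7 5.1] tq [ 0.24 -0.67  0.06] op 0.0155 q [-0.2   0.28  1.53  0.    1.32  1.25]
10 [[445.0, 468.0], [193.0, 434.0], [198.0, 399.0]] [ 0.526  -0.0859  0.0207]
15 [[428.0, 479.0], [180.0, 429.0], [190.0, 395.0]] [ 0.5348 -0.0848  0.0124]
20 [[410.0, 489.0], [168.0, 424.0], [182.0, 390.0]] [ 0.5443 -0.0837  0.0049]
25 [[391.0, 498.0], [157.0, 418.0], [175.0, 385.0]] [ 0.5545 -0.0825 -0.0017]
30 [[371.0, 506.0], [146.0, 411.0], [168.0, 380.0]] [ 0.5652 -0.0813 -0.0074]
```

View pics/m_side.png

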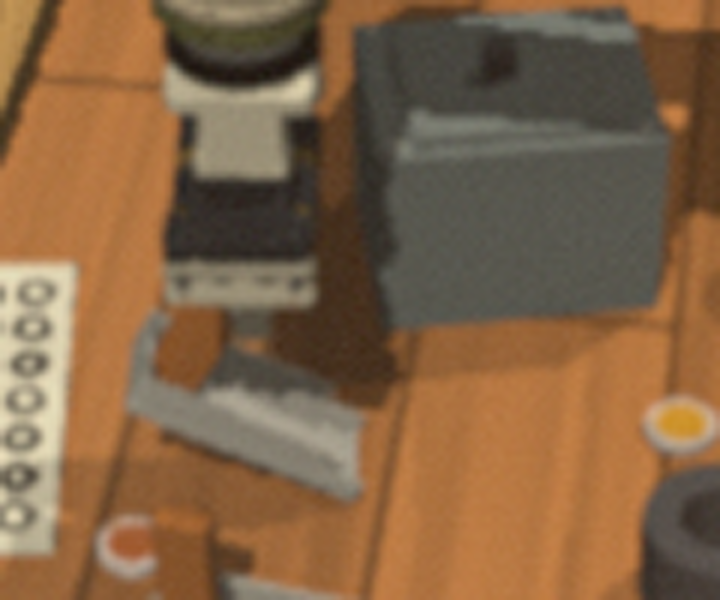

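The tilt is about 30° with the lip on the table and some slip along the handle. I'll drop to the lightest grip and keep lowering, so gravity lays it flat.

Request:
carry_out(
  commands=[
    [[0,0,0,0],[0.3,0,0.15,0],[0.4,0,0.25,0],[0.4,0,0.25,0],[0.4,0,0.25,0],[0.4,0,0.3,0],[0.4,0,0.3,0],[0.4,0,0.3,0],[0.3,0,0.3,0],[0.3,0,0.3,0],[0.3,0,0.3,0],[0.3,0,0.3,0],[0,0,0,0]],
  ],
  grip_force=3,
)

```text
t: 19.62
tool_pos: [0.6596, -0.0696, 0.0799]
orientation: [-3.136, -0.184, 0.004]
force: [-0.3, -0.2, -2.7]
opening: 0.0157
```

```bash
python3 -c "
from h import *
s,M=st(); G=s['tool_pos']+[0,0,.005]
snap('side','n_side',(240,90,360,190),6)
for th in(0,5,10,15,20):
    f=scoop_pts(G,6.7,th,.075)
    print(th,[((proj('side',f(*p))-[240,90])*6).round(0).tolist() for p in((0,.028,0),(.135,.028,0),(.135,.028,.025))],f(0,0,0).round(4))
"
```

```text
t19.62 p [ 0.6596 -0.0696  0.0799] yaw 6.7 tilt 0.1 F [-0.3 -0.2 -2.7] tq [-0.01  0.01 -0.  ] op 0.0157 q [-0.18  0.41  1.44 -0.    1.29  1.27]
0 [[408.0, 483.0], [155.0, 482.0], [153.0, 447.0]] [ 0.5454 -0.083   0.0099]
5 [[395.0, 496.0], [143.0, 479.0], [144.0, 445.0]] [ 5.523e-01 -8.220e-02  2.000e-04]
10 [[381.0, 509.0], [131.0, 475.0], [136.0, 441.0]] [ 0.56   -0.0813 -0.0089]
15 [[365.0, 520.0], [119.0, 471.0], [128.0, 438.0]] [ 0.5685 -0.0803 -0.0173]
20 [[348.0, 530.0], [108.0, 466.0], [121.0, 433.0]] [ 0.5777 -0.0792 -0.0249]
```

View pics/n_side.png

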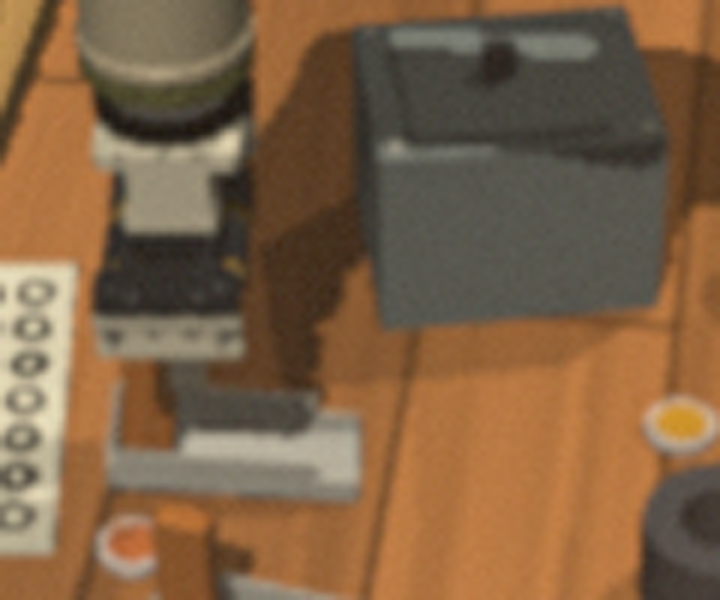

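Nearly flat, about 4°. Lower another 8 mm, then open slowly, so nothing is flung.

Request:
carry_out(
  commands=[
    [[0,0,0.2,0],[0,0,0.2,0],[0,0,0.2,0],[0,0,0.2,0],[0,0,0.2,0],[0,0,0,0]],
  ],
)

```text
t: 20.17
tool_pos: [0.6603, -0.0698, 0.0716]
orientation: [3.136, 0.184, 0.0]
force: [0.5, -0.3, -1.4]
opening: 0.0163
```

```bash
python3 -c "
from h import *
st(); snap('side','o_side',(240,90,360,190),6)
"
```

```text
t20.17 p [ 0.6603 -0.0698  0.0716] yaw 6.7 tilt 0.0 F [ 0.5 -0.3 -1.4] tq [ 0.07 -0.15  0.01] op 0.0163 q [-0.18  0.42  1.45 -0.    1.28  1.27]
```

Request:
carry_out(
  commands=[
    [[0,0,0,0],[0,0,0,0],[0,0,0,0],[0,0,0,0],[0,0,0,0]],
  ],
  claw=5,
)

```text
t: 20.63
tool_pos: [0.6603, -0.0698, 0.0717]
orientation: [3.136, 0.184, 0.0]
force: [0.0, 0.5, 0.4]
opening: 0.0442
```

Request:
carry_out(
  commands=[
    [[0,0,-1,0],[0,0,-2,0],[0,0,-3,0],[0,0,-3,0],[0,0,-3,0],[0,0,-3,0],[0,0,-2,0],[0,0,0,0],[0,0,0,0]],
  ],
)

```text
t: 21.38
tool_pos: [0.6614, -0.07, 0.2444]
orientation: [3.135, 0.184, 0.007]
force: [-0.1, 0.7, -1.0]
opening: 0.0495
```

```bash
python3 -c "
from h import *
st(); snap('side','p_side',(230,100,370,280),4)
"
```

```text
t21.38 p [ 0.6614 -0.07    0.2444] yaw 6.7 tilt 0.2 F [-0.1  0.7 -1. ] tq [ 0.05 -0.01  0.01] op 0.0495 q [-0.18  0.3   1.28  0.    1.56  1.27]
```

View pics/p_side.png

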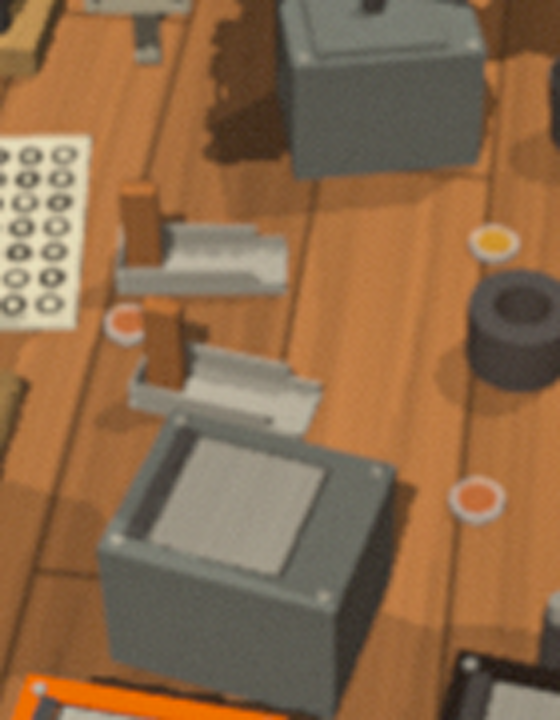

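The scoop stands flat and empty, the arm is clear and the flap is shut. I'll check both full views for stray medals before handing in.

```bash
python3 -c "
from h import *
for n in('top','side'):
    im=robot.read_camera(n)[:,:,::-1]; cv2.imwrite(f'pics/z_{n}.png',im)
    hs=cv2.cvtColor(np.ascontiguousarray(im),cv2.COLOR_BGR2HSV); h0=cv2.cvtColor(cv2.imread(f'pics/{n}0.png'),cv2.COLOR_BGR2HSV)
    for H in(h0,hs):
        m=cv2.inRange(H,(15,130,150),(28,255,255)); k,_,s,c=cv2.connectedComponentsWithStats(m)
        print(n,[(c[i].round().tolist(),int(s[i,4])) for i in range(1,k) if s[i,4]>5])
"
```

```text
top [([195.0, 66.0], 163), ([266.0, 68.0], 174), ([380.0, 155.0], 26), ([377.0, 168.0], 19), ([396.0, 231.0], 25)]
top [([194.0, 66.0], 167), ([267.0, 56.0], 10), ([267.0, 77.0], 49)]
side [([227.0, 80.0], 7), ([234.0, 99.0], 345), ([224.0, 88.0], 7), ([353.0, 160.0], 30), ([284.0, 164.0], 42), ([296.0, 166.0], 17), ([220.0, 225.0], 422), ([176.0, 235.0], 219), ([139.0, 297.0], 89), ([151.0, 299.0], 92), ([162.0, 301.0], 86), ([635.0, 329.0], 36), ([637.0, 339.0], 8), ([638.0, 345.0], 15)]
side [([227.0, 80.0], 6), ([233.0, 100.0], 372), ([224.0, 88.0], 7), ([353.0, 160.0], 34), ([219.0, 229.0], 240), ([165.0, 234.0], 65), ([175.0, 235.0], 65), ([186.0, 237.0], 68), ([139.0, 297.0], 96), ([156.0, 300.0], 186), ([634.0, 325.0], 23), ([637.0, 336.0], 19), ([638.0, 345.0], 10)]
```

View pics/z_side.png

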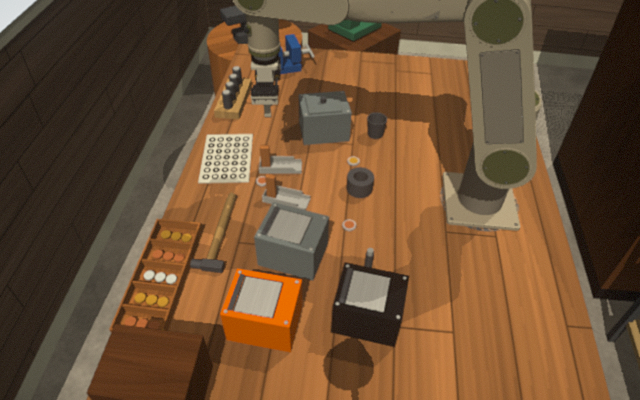

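The two medal blobs at (284,164) and (296,166) in the side view have gone and no new ones have appeared. The scoop stands upright at (280,163) with nothing touching it, so I'm handing in.

```bash
python3 -c "
from plant import robot
print(robot.close_job())"
```

```text
the job is handed in; nothing more can be done
None
```

The job is handed in at about 21.5 s of the 54 s allowed, and the last checks I could make agree that it worked. The close gave no verdict.

**What I did:** I pinched the loaded scoop by its handle. The tool cannot lean, so I turned the scoop inside the grip:
- A light lift with the lip left on the table gave about 8° of tilt.
- Pressing the lip against the front edge of the flap opening turned it to about 40°.

With the lip about 37–50 mm below the box top and the flap held open, both medals slid in. I then set the scoop down near where it started, laid it flat and let go.

**What the last checks showed:**
- **Scoop:** empty and flat on the table by eye, with the gripper about 17 cm above its release height.
- **Flap:** shut flush, with nothing on it.
- **Medals:** no stray brass on the table in the side view. The arm hides part of the top view.

**Not confirmed:** the cameras cannot see inside the closed box, so the medals resting there is inferred.

**What went less well:**
- The lip stuck on the wall once during the turn, and the measured tool force reached about 33 N until I changed the path.
- The handle slipped a few millimetres in the grip while I laid the scoop down.

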